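Nest the pot covers

ROBOT

A 6-joint arm with a two-finger parallel gripper is mounted at the origin on the work surface. World frame = base frame: x ahead of the robot, y to its left, z up, the work surface at z = 0. Lengths are in m, angles in rad, forces in N, time in s.
With the tool pointing down it reaches from about 0.325 to 0.775 m from the base axis. Payload 5.5 kg.
Tool frame: the origin (TCP) lies midway between the tips of the shut fingers; the grasp point (between the pads) lies 19 mm behind it (manip.grasp_offset is the distance from the TCP to the grasp point, in m); z points along the fingers, y is the line along which they close (so a half turn about z gives the same grasp; the last joint's range is limited). The gripper opens to 85 mm and grips with 20 to 120 N. Pads are 22 mm wide; open, the fingers measure 114 mm over their backs; the gripper's body (76 mm by 85 mm) begins 54 mm behind the grasp point. The pads swing forward as they close: fully open they stand 13 mm farther back than shut.
Start: joints at [1.062, 0.091, 1.231, -0, 1.82, -0.057], TCP at [0.262, 0.54, 0.231] pointing down, gripper open.
Joint ranges: [-2.87, 2.87], [-0.86, 2.18], [0.17, 2.46], [-1.51, 4.65], [0.06, 2.69], [-2.65, 2.65]. Speed limits (rad/s): [2.57, 2.57, 3.01, 3.14, 3.14, 3.14].

INTERFACE

Orientations are given as a rotation vector (axis times angle).
In Python, from cell import manip gives the robot as it stands. The module is installed in compiled form; this text tells all that it offers.
- The arm moves only by the tool drive_tool, never from a script. Its argument "deltas" is a list of rows, each an object of numbers: "claw": the finger opening in mm, from 0 to 85.4; "x", "y", "z": the shift along the world's x, y, z in mm; "twist": the turn about the world's z in rad. In form: [{"claw": .., "x": .., "y": .., "z": .., "twist": ..}, ...]. A call has 1 to 20 rows; each row is the pose to reach, as a shift and turn from the pose commanded when the call began; what a row does not reach only later rows make up. A row lasts 1/12 s, in which the tool goes at most 41.7 mm and 7.16 degrees, less where a joint would pass 70% of its speed; a pose out of reach is approached as far as the arm can. A call with a gripper value outside its range is refused whole. The fingers move at their own pace and stop on an object; "force" is the grip in N (left out, the last holds). Time passes only in rows, so rows that repeat a pose let the fingers close. It gives the time, the measured TCP pose, the force, the opening and the grip force at its end, in the units of the state.
- manip.state(): the state, without advancing time (a new reading comes with each control period).
- manip.camera(name): name is "side" or "top"; returns the picture (384x512x3 uint8, red, green, blue); there is no depth.
- manip.calibration(name): a dict with "fx", "fy", "cx", "cy" (pixels), "dist_coeffs" ([k1, k2, p1, p2, k3] as OpenCV has them; the pictures are not rectified), "position" and "orientation" of the camera in the world. Camera axes: x right, y up, looking along -z (the intrinsics and any distortion apply to the point x, -y, -z); pixel columns grow to the right and rows downward; lengths in m; the calibration is good to about 2 mm. A picture is of the moment at which its call begins. calibration takes no time and is no camera call.
- manip.sign_off(): hands the job in; it is judged then, once.
The state is a dict: "time": time; "q": joint angles; "qd": joint speeds; "joint_torque": joint torques, N m; "position": TCP position; "tool_rot": TCP orientation; "contact_force": force on the tool from outside, world axes, zero at the start; "wrist_torque": the same for the moment, N m; "finger_gap": finger opening in m; "gripper_force": force on a finger pad.
Only numpy, scipy, OpenCV 4.12 (cv2) and the standard library are available. Lean on these libraries where they do the work, as an engineer would, in place of code of your own. Each camera call takes 0.05 s, during which the arm holds its last target. There are 200 camera calls.

TASK

Three domed stoneware pot covers lie on their backs on the painter's table, mouths up. First take the little paint jar out of the widest cover and stand it upright in the wooden tray; then, leaving the widest cover where it is, nest the middle-sized cover in it and last the smallest in the middle one, all mouth up, each set down gently (stoneware chips) until its knob rests level on the floor of the one below. Leave everything else on the table undisturbed.

Things in the scene. Friction and masses are not known exactly. Their poses are not given: they have to be found in the camera images.
- large_cover_center (a point): The widest stoneware pot cover, a dome 156 mm across the rim, on its back on its flat wooden knob (60 mm across, 10 mm high). 54 mm high, wall 8 mm, straight for the last 20 mm to the rim (pinch there); flat inner floor 80 mm across, 16 mm above the knob's underside; mouth 140 mm; 0.4 kg. Origin on its axis, 27 mm above the knob's underside; z out of the mouth.
- medium_cover_center (a point): The middle-sized stoneware pot cover, a dome 116 mm across the rim, on its back on its flat wooden knob (44 mm across, 10 mm high). 54 mm high, wall 8 mm, straight for the last 20 mm to the rim (pinch there); flat inner floor 56 mm across, 16 mm above the knob's underside; mouth 100 mm; 0.2 kg. Origin on its axis, 27 mm above the knob's underside; z out of the mouth. Nested, its rim is 16 mm above the widest's.
- small_cover_center (a point): The smallest stoneware pot cover, a dome 80 mm across the rim, on its back on its flat wooden knob (32 mm across, 10 mm high). 54 mm high, wall 8 mm, straight for the last 20 mm to the rim (pinch there); flat inner floor 40 mm across, 16 mm above the knob's underside; mouth 64 mm; 0.1 kg. Origin on its axis, 27 mm above the knob's underside; z out of the mouth. Nested, its rim is 16 mm above the middle one's.
- paint_jar_center (a point): Paint jar with a black cap, 36 mm across, 50 mm high, about 70 g, standing upright on the inner floor of the widest cover near its middle, its cap 12 mm above the cover's rim; origin at its centre, 25 mm above its underside, z up
- tray_free (a point): Fixed shallow wooden tray, 100 x 200 mm outside, wall and floor 6 mm, 22 mm high; this point lies on its inner floor (6 mm above the table) in the middle of the empty half; own +y points along the tray's length to the other half, where the ink bottle stands 100 mm away; x across it
- tray: the same tray; origin under its centre, on the table, x across and y along it
- ink_bottle: bystander: amber bottle 38 mm across, 75 mm high, standing in the other half of the tray (origin under its centre)
- tape_roll: bystander: card tape roll lying flat, 80 mm across, 22 mm high (origin under its centre)
- palette_knife: bystander: palette knife, 190 mm long, up to 20 mm wide, 16 mm thick at the handle, lying flat (origin mid-length, on its underside)
- eraser: bystander: grey rubber block 24 x 36 x 14 mm, lying between the covers (origin under its centre)
- sharpener: bystander: round brass pencil sharpener, 26 mm across, 22 mm high, standing between the covers (origin under its centre)
There are look-alikes about, which are no part of the job. Leave any orange or purple look-alike of the part that bears small_cover_center alone.

How it is judged:
By the outcome, as a careful person would: the job done as asked, in the order asked, and still so for the second after the job is handed in, with the robot touching nothing.
It also fails if it takes over 69 s, if anything falls off the work surface, if the arm or the gripper's body presses on something with over 40 N, if the wrist force passes 120 N, or if a joint passes its speed limit or range.

## Working session

There is one attempt and no reset: what is moved stays moved. The work goes in short steps, Python scripts to look and compute and a tool call to move; the robot and the scene stay as the last step left them, time stands still between calls to the robot, and variables do not carry over. Pictures are saved under pics/ and viewed, at most 10 in all, crops included, and the job is handed in when it is done.

Besides the shell and the picture viewer there is one more tool, called after "Request:" by a JSON object that holds its "method" and its "body". drive_tool: Moves the arm, as the interface text tells. Its arguments: {"type":"object","properties":{"deltas":{"type":"array"},"force":{"type":"number"}},"required":["deltas"]}

```bash
mkdir -p pics; python3 - <<'E'
from cell import manip
import cv2
for n in("top","side"):
    im=manip.camera(n); cv2.imwrite(f"pics/{n}0.png",im[:,:,::-1]); print(n,manip.calibration(n))
print(manip.state(),manip.grasp_offset)
E
```

```text
top {'fx': 377.1086313286974, 'fy': 377.1086313286974, 'cx': 261.05445517530984, 'cy': 187.25441240804446, 'dist_coeffs': array([-0.1050658,  0.       ,  0.       ,  0.       ,  0.       ]), 'position': array([0.34786941, 0.01049115, 0.97929132]), 'orientation': array([ 0.09764341, -0.09090258, -1.56069426])}
side {'fx': 378.0002702292652, 'fy': 378.0002702292652, 'cx': 255.97829814812198, 'cy': 192.8164460047883, 'dist_coeffs': array([0.01878735, 0.        , 0.        , 0.        , 0.        ]), 'position': array([ 0.42118404, -0.68980842,  0.85657086]), 'orientation': array([ 0.72397259, -0.03772857, -0.06532492])}
{'time': 0.1, 'q': array([ 1.06230295e+00,  9.17633661e-02,  1.23178409e+00, -3.10048671e-05,
        1.81979872e+00, -5.67157879e-02]), 'qd': array([-1.53412207e-03, -2.49794767e-03, -1.14013169e-03, -1.04357296e-05,
        4.27231179e-04, -6.29290230e-04]), 'joint_torque': array([ 2.54929037e-03, -4.60213637e+01, -4.19222260e+01, -5.76392063e-05,
        1.05269640e-02, -5.38945262e-07]), 'position': array([0.261832  , 0.53956691, 0.23026552]), 'tool_rot': array([-7.03539228e-01, -3.06132963e+00,  2.65794469e-03]), 'contact_force': array([0.37073322, 0.32310208, 0.02746193]), 'wrist_torque': array([-0.00142508, -0.02106021,  0.01789911]), 'gripper_force': 0.0, 'finger_gap': 0.08540930020739458} 0.0187
```

View pics/top0.png

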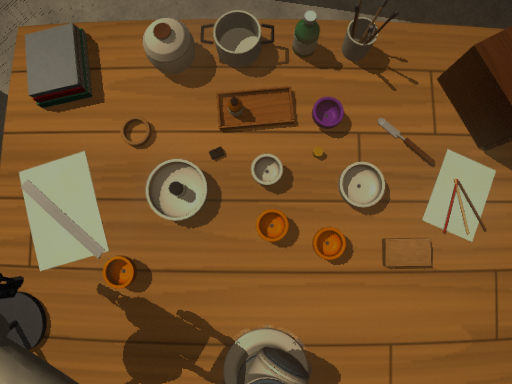

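View pics/side0.png

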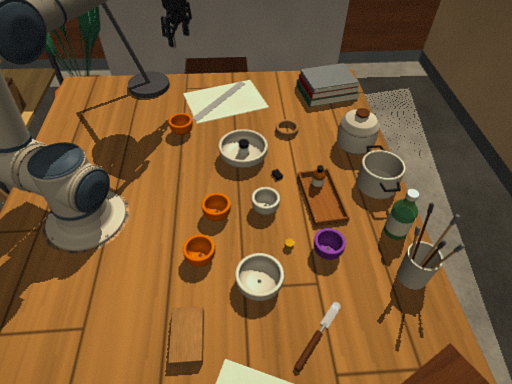

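The top view shows the widest white cover, with the jar in it, at (177,190). The middle cover is at (362,185) and the smallest white one at (267,170). The tray is at (256,108), with the ink bottle at its left end and the right half empty.

Could be taken for the smallest cover:
- Orange bowls at (273,225), (329,243) and (119,272): rejected.
- Purple bowl at (328,112): rejected.
- White/grey bowl at (267,170): chosen.

The pot at (238,38) and the lidded jar at (169,44) are also not part of the job.

```bash
cat > h.py <<'E'
import numpy as np,cv2
from cell import manip
from scipy.spatial.transform import Rotation as R
def ray(n,px):
    c=manip.calibration(n);K=np.array([[c['fx'],0,c['cx']],[0,c['fy'],c['cy']],[0,0,1]])
    p=cv2.undistortPoints(np.array(px,float).reshape(-1,1,2),K,c['dist_coeffs'])[:,0]
    d=np.c_[p[:,0],-p[:,1],-np.ones(len(p))]
    return c['position'],R.from_rotvec(c['orientation']).apply(d)
def plane(n,px,z):
    o,d=ray(n,px); return o+d*((z-o[2])/d[:,2])[:,None]
def tri(a,b):
    o1,d1=ray('top',[a]);o2,d2=ray('side',[b]);d1=d1[0];d2=d2[0]
    s=np.linalg.lstsq(np.c_[d1,-d2],o2-o1,rcond=None)[0]
    p,q=o1+s[0]*d1,o2+s[1]*d2
    return (p+q)/2,np.linalg.norm(p-q)
def project(n,P):
    c=manip.calibration(n);K=np.array([[c['fx'],0,c['cx']],[0,c['fy'],c['cy']],[0,0,1]])
    q=R.from_rotvec(c['orientation']).inv().apply(np.atleast_2d(P)-c['position'])*[1,-1,-1]
    return cv2.projectPoints(q,np.zeros(3),np.zeros(3),K,c['dist_coeffs'])[0][:,0]
def white(im):
    h=cv2.cvtColor(im,cv2.COLOR_RGB2HSV); return ((h[...,1]<75)&(h[...,2]>95)).astype('uint8')
def blob(n,im,at,r=60):
    m=white(im); k,l,s,c=cv2.connectedComponentsWithStats(m)
    x,y=at; w=l[y-12*3//2-20:y+40,x-40:x+40]
    ids=[i for i in np.unique(w) if i and s[i,4]>60]
    i=max(ids,key=lambda i:s[i,4]); ct=cv2.findContours((l==i).astype('uint8'),0,1)[0]
    return max(ct,key=cv2.contourArea)[:,0]
E
python3 - <<'E'
from h import *
C={'L':((177,190),(243,150),.078),'M':((362,185),(260,277),.058),'S':((267,170),(265,201),.040)}
ims={n:cv2.cvtColor(cv2.imread(f'pics/{n}0.png'),cv2.COLOR_BGR2RGB) for n in('top','side')}
tiles=[]
for k,(a,b,r) in C.items():
    for n,at in(('top',a),('side',b)):
        ct=blob(n,ims[n],at); P=plane(n,ct,.054)
        (x,y),rr=cv2.minEnclosingCircle(P[:,:2].astype('float32'))
        e=cv2.fitEllipse(ct)
        print(k,n,'bbox',ct.min(0),ct.max(0),'enc circle',np.round([x,y,rr],4),'ell',np.round(e[0],1),np.round(e[1],1))
for n,box in(('top',(140,85,260,150)),('side',(190,120,170,185))):
    x,y,w,h=box
    cv2.imwrite(f'pics/{n}c.png',cv2.resize(ims[n][y:y+h,x:x+w,::-1],None,fx=3,fy=3,interpolation=cv2.INTER_CUBIC))
E
```

```text
L top bbox [146 159] [206 219] enc circle [0.4538 0.2274 0.077 ] ell [176.  189.1] [59.5 60.4]
L side bbox [184  80] [267 122] enc circle [0.4035 0.4743 0.1577] ell [223.8 100.8] [34.  89.9]
M top bbox [352 175] [376 200] enc circle [ 0.4624 -0.2384  0.0348] ell [364.1 187.2] [23.8 26.3]
M side bbox [236 253] [283 298] enc circle [ 0.4713 -0.242   0.0614] ell [259.3 274.9] [43.6 47.4]
S top bbox [252 154] [281 184] enc circle [0.5057 0.0023 0.0382] ell [266.3 169. ] [29.4 29.6]
S side bbox [252 187] [279 212] enc circle [ 0.5071 -0.0066  0.0466] ell [265.3 198.4] [23.3 26.5]
```

View pics/topc.png

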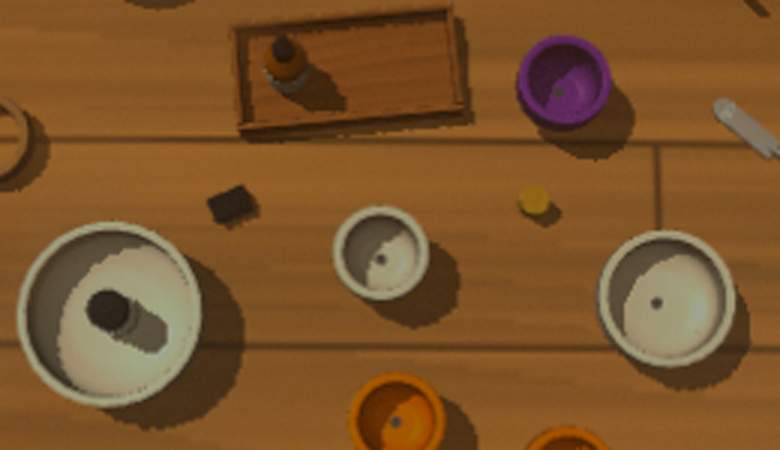

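View pics/sidec.png

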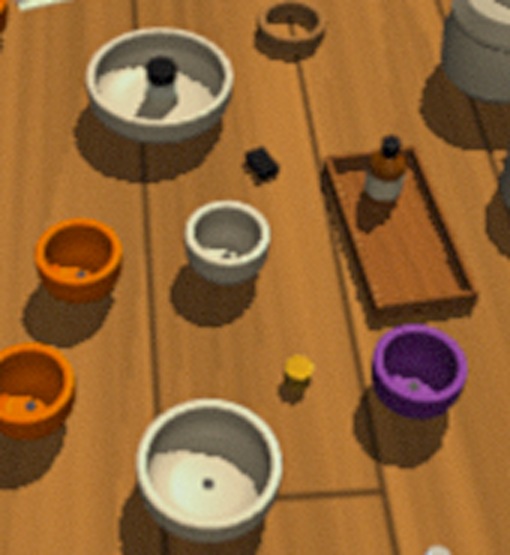

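Both crops confirm the choice. In the top crop the rims are centred near L (110,313), M (667,299) and S (381,253). The jar cap is at (108,310), and the free tray half is around (410,65). Next I'll fit the rims in both views.

```bash
cat >> h.py <<'E'
from scipy.optimize import least_squares,minimize_scalar
def mcont(im,at,h,f):
    x,y=at;c=cv2.resize(im[y-h:y+h,x-h:x+h],None,fx=4,fy=4,interpolation=cv2.INTER_CUBIC)
    m=f(c).astype('uint8');m=cv2.morphologyEx(m,cv2.MORPH_OPEN,np.ones((5,5)))
    ct=max(cv2.findContours(m,0,1)[0],key=cv2.contourArea)[:,0]
    return (cv2.convexHull(ct)[:,0]+.5)/4-.5+[x-h,y-h]
def notwood(c):
    l=cv2.cvtColor(c,cv2.COLOR_RGB2HSV); return (l[...,1]<105)&(l[...,2]>60)
def dense(h):
    h=np.r_[h,h[:1]];return np.concatenate([np.linspace(a,b,12)[:-1] for a,b in zip(h[:-1],h[1:])])
def rim(n,im,at,r,z,h,f=notwood):
    ct=mcont(im,at,h,f); P=plane(n,ct,z)[:,:2]; o=manip.calibration(n)['position'][:2]
    c=P.mean(0)
    for _ in range(4):
        u=(c-o)/np.linalg.norm(c-o); S=P[(P-c)@u>-.1*r]
        c=least_squares(lambda q:np.hypot(*(S-q).T)-r,c,loss='soft_l1',f_scale=.001).x
    e=np.hypot(*(S-c).T)-r
    return c,e.std(),len(S),e.mean()
E
cat > m.py <<'E'
from h import *
C={'L':((177,190),(243,150),.078,44),'M':((362,185),(260,277),.058,36),'S':((267,170),(265,201),.040,24)}
ims={n:cv2.cvtColor(cv2.imread(f'pics/{n}0.png'),cv2.COLOR_BGR2RGB) for n in('top','side')}
for k,(a,b,r,h) in C.items():
    g=lambda z:np.linalg.norm(rim('top',ims['top'],a,r,z,h)[0]-rim('side',ims['side'],b,r,z,h)[0])
    zs=np.arange(.03,.08,.002);v=[g(z) for z in zs];z=zs[np.argmin(v)]
    print(k,'z',z,'gap',min(v))
    for n,at in(('top',a),('side',b)):print(n,*rim(n,ims[n],at,r,.054,h))
def dark(c): return cv2.cvtColor(c,cv2.COLOR_RGB2HSV)[...,2]<62
jt=mcont(ims['top'],(176,188),9,dark);js=mcont(ims['side'],(243,145),8,dark)
for n,j in(('top',jt),('side',js)):
    e=cv2.minEnclosingCircle(j.astype('float32'));print('cap',n,e,plane(n,[e[0]],.078))
print(tri(cv2.minEnclosingCircle(jt.astype('float32'))[0],cv2.minEnclosingCircle(js.astype('float32'))[0]))
# tray corners (top rim outer) from crops
T=np.array([[232,27],[452,6],[466,111],[241,131]])/3+[140,85]
S=np.array([[324,156],[408,147],[474,295],[374,309]])/3+[190,120]
print(plane('top',T,.022).round(4));print(plane('side',S,.022).round(4))
E
python3 m.py
```

```text
L z 0.05400000000000002 gap 0.001718712160011937
top [0.45371234 0.22656908] 0.0004072463304496702 26 -0.0002422363620873925
side [0.45530842 0.22720666] 0.0002619215948759998 23 -2.5541884005447648e-05
M z 0.05200000000000002 gap 0.0021953463634384446
top [ 0.46943915 -0.23591586] 0.0002694169528239801 29 -9.445228330926507e-05
side [ 0.47179358 -0.23761134] 0.0002320754735697006 25 3.4025372557732745e-05
S z 0.05400000000000002 gap 0.002698542741757554
top [0.50512277 0.00195684] 0.00022359599500836784 26 -1.1687813899800729e-05
side [0.50775915 0.00138093] 0.00023979767337492435 21 -9.274646151820927e-05
cap top ((175.91465759277344, 188.04818725585938), 7.045376777648926) [[0.45314329 0.22100671 0.078     ]]
cap side ((243.23048400878906, 143.4762725830078), 5.205865859985352) [[0.45593376 0.20389754 0.078     ]]
(array([0.45607379, 0.225517  , 0.05902239]), np.float64(0.0014226296382756623))
[[ 0.7123  0.1334  0.022 ]
 [ 0.733  -0.0616  0.022 ]
 [ 0.6365 -0.0733  0.022 ]
 [ 0.6171  0.1229  0.022 ]]
[[ 0.6214  0.1245  0.022 ]
 [ 0.7109  0.1322  0.022 ]
 [ 0.7342 -0.0643  0.022 ]
 [ 0.6384 -0.0745  0.022 ]]
```

The rims fit to better than 0.5 mm, and the measured heights are 52–54 mm against 54 mm given. The centres:

| Thing | x, y (m) | Note |
|---|---|---|
| L | (.4545, .2269) | |
| M | (.4706, -.2368) | |
| S | (.5064, .0017) | |
| Jar | ≈ (.455, .2245) | |
| Tray free point | ≈ (.6806, -.0198) | tray measures 198x95 mm |

Next I'll move over the jar.

Request:
{"method": "drive_tool", "body": {"deltas": [{"x": 40, "y": -65, "claw": 60}, {"x": 80, "y": -130, "claw": 60}, {"x": 120, "y": -195, "claw": 60}, {"x": 160, "y": -260, "claw": 60}, {"x": 193, "y": -315, "claw": 60}, {"x": 193, "y": -315, "claw": 60}, {"x": 193, "y": -315, "claw": 60}, {"x": 193, "y": -315, "claw": 60}, {"x": 193, "y": -315, "claw": 60}, {"x": 193, "y": -315, "claw": 60}, {"x": 193, "y": -315, "claw": 60}, {"x": 193, "y": -315, "claw": 60}, {"x": 193, "y": -315, "z": -30, "claw": 60}, {"x": 193, "y": -315, "z": -60, "claw": 60}, {"x": 193, "y": -315, "z": -90, "claw": 60}, {"x": 193, "y": -315, "z": -110, "claw": 60}, {"x": 193, "y": -315, "z": -120, "claw": 60}, {"x": 193, "y": -315, "z": -120, "claw": 60}, {"x": 193, "y": -315, "z": -120, "claw": 60}, {"x": 193, "y": -315, "z": -120, "claw": 60}]}}

```text
validation failed for argument at $.de...
```

```bash
python3 - <<'E'
from h import *
s=manip.state();print(s['time'],s['position'],s['contact_force'],s['finger_gap'])
t=[]
for n in('top','side'):
    im=manip.camera(n);x,y=project(n,s['position'])[0].astype(int);print(n,x,y)
    t.append(cv2.resize(im[max(0,y-65):max(0,y-65)+130,x-65:x+65,::-1],(390,390),interpolation=cv2.INTER_CUBIC))
cv2.imwrite('pics/j1.png',np.hstack(t))
E
```

```text
0.1 [0.261832   0.53956691 0.23026552] [0.37073322 0.32310208 0.02746193] 0.08540930020739458
top 7 269Traceback (most recent call last):
  File "<stdin>", line 6, in <module>
cv2.error: OpenCV(4.12.0) /io/opencv/modules/imgproc/src/resize.cpp:4208: error: (-215:Assertion failed) !ssize.empty() in function 'resize'
```

The call was refused, so the arm did not move. The rows probably need all five keys.

Request:
{"method": "drive_tool", "body": {"deltas": [{"claw": 60, "x": 40, "y": -65, "z": 0, "twist": 0}, {"claw": 60, "x": 193, "y": -315, "z": 0, "twist": 0}, {"claw": 60, "x": 193, "y": -315, "z": 0, "twist": 0}, {"claw": 60, "x": 193, "y": -315, "z": 0, "twist": 0}, {"claw": 60, "x": 193, "y": -315, "z": 0, "twist": 0}, {"claw": 60, "x": 193, "y": -315, "z": 0, "twist": 0}, {"claw": 60, "x": 193, "y": -315, "z": 0, "twist": 0}, {"claw": 60, "x": 193, "y": -315, "z": 0, "twist": 0}, {"claw": 60, "x": 193, "y": -315, "z": 0, "twist": 0}, {"claw": 60, "x": 193, "y": -315, "z": 0, "twist": 0}, {"claw": 60, "x": 193, "y": -315, "z": 0, "twist": 0}, {"claw": 60, "x": 193, "y": -315, "z": 0, "twist": 0}, {"claw": 60, "x": 193, "y": -315, "z": -30, "twist": 0}, {"claw": 60, "x": 193, "y": -315, "z": -60, "twist": 0}, {"claw": 60, "x": 193, "y": -315, "z": -90, "twist": 0}, {"claw": 60, "x": 193, "y": -315, "z": -110, "twist": 0}, {"claw": 60, "x": 193, "y": -315, "z": -120, "twist": 0}, {"claw": 60, "x": 193, "y": -315, "z": -120, "twist": 0}, {"claw": 60, "x": 193, "y": -315, "z": -120, "twist": 0}], "force": 30}}

```text
time: 1.73
position: [0.4546, 0.2258, 0.1119]
tool_rot: [0.701, 3.062, 0.0]
contact_force: [0.6, -0.1, -0.1]
finger_gap: 0.0602
gripper_force: 0.0
```

```bash
python3 - <<'E'
from h import *
s=manip.state()
t=[]
for n in('top','side'):
    im=manip.camera(n);x,y=project(n,s['position'])[0].astype(int);print(n,x,y)
    t.append(cv2.resize(im[max(0,y-65):max(0,y-65)+130,x-65:x+65,::-1],(390,390),interpolation=cv2.INTER_CUBIC))
print(project('side',[[.4552,.2245,.066],[.4545,.2269,.054]]))
cv2.imwrite('pics/j1.png',np.hstack(t))
E
```

```text
top 170 185
side 242 130
[[242.72092178 142.06592792]
 [242.51916331 144.44812652]]
```

View pics/j1.png

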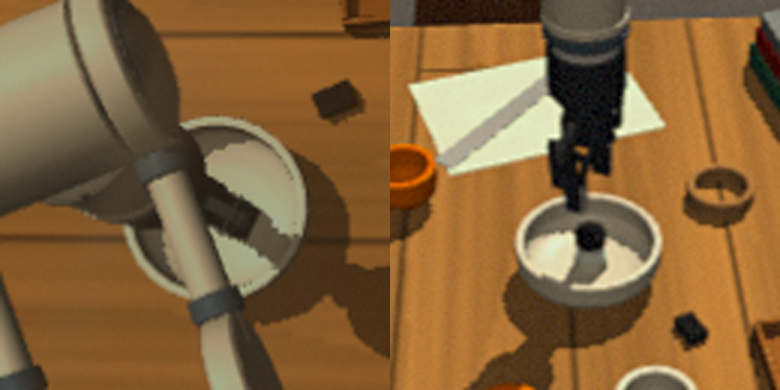

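In the side view the open fingers stand above the cap at (590,236) in the composite, as projected. I'll descend and close.

Request:
{"method": "drive_tool", "body": {"deltas": [{"claw": 60, "x": 0, "y": -1, "z": -25, "twist": 0}, {"claw": 60, "x": 0, "y": -1, "z": -45, "twist": 0}, {"claw": 60, "x": 0, "y": -1, "z": -60, "twist": 0}, {"claw": 60, "x": 0, "y": -1, "z": -72, "twist": 0}, {"claw": 60, "x": 0, "y": -1, "z": -80, "twist": 0}, {"claw": 60, "x": 0, "y": -1, "z": -84, "twist": 0}, {"claw": 60, "x": 0, "y": -1, "z": -84, "twist": 0}, {"claw": 45, "x": 0, "y": -1, "z": -84, "twist": 0}, {"claw": 40, "x": 0, "y": -1, "z": -84, "twist": 0}, {"claw": 36, "x": 0, "y": -1, "z": -84, "twist": 0}, {"claw": 30, "x": 0, "y": -1, "z": -84, "twist": 0}, {"claw": 25, "x": 0, "y": -1, "z": -84, "twist": 0}, {"claw": 25, "x": 0, "y": -1, "z": -84, "twist": 0}, {"claw": 25, "x": 0, "y": -1, "z": -84, "twist": 0}, {"claw": 25, "x": 0, "y": -1, "z": -84, "twist": 0}], "force": 30}}

```text
time: 3.08
position: [0.4557, 0.2242, 0.0287]
tool_rot: [0.703, 3.06, 0.003]
contact_force: [-0.3, 0.8, 5.6]
finger_gap: 0.0337
gripper_force: 29.8
```

Request:
{"method": "drive_tool", "body": {"deltas": [{"claw": 25, "x": 0, "y": 0, "z": 4, "twist": 0}, {"claw": 25, "x": 0, "y": 0, "z": 15, "twist": 0}, {"claw": 25, "x": 0, "y": 0, "z": 40, "twist": 0}, {"claw": 25, "x": 0, "y": 0, "z": 70, "twist": 0}, {"claw": 25, "x": 0, "y": 0, "z": 100, "twist": 0}, {"claw": 25, "x": 10, "y": -11, "z": 110, "twist": 0}, {"claw": 25, "x": 30, "y": -32, "z": 110, "twist": 0}, {"claw": 25, "x": 55, "y": -60, "z": 110, "twist": 0}, {"claw": 25, "x": 80, "y": -87, "z": 110, "twist": 0}, {"claw": 25, "x": 105, "y": -114, "z": 110, "twist": 0}, {"claw": 25, "x": 130, "y": -141, "z": 110, "twist": 0}, {"claw": 25, "x": 155, "y": -168, "z": 110, "twist": 0}, {"claw": 25, "x": 180, "y": -195, "z": 110, "twist": 0}, {"claw": 25, "x": 205, "y": -222, "z": 110, "twist": 0}, {"claw": 25, "x": 218, "y": -236, "z": 110, "twist": 0}, {"claw": 25, "x": 225, "y": -244, "z": 110, "twist": 0}, {"claw": 25, "x": 225, "y": -244, "z": 110, "twist": 0}, {"claw": 25, "x": 225, "y": -244, "z": 100, "twist": 0}, {"claw": 25, "x": 225, "y": -244, "z": 75, "twist": 0}, {"claw": 25, "x": 225, "y": -244, "z": 50, "twist": 0}]}}

```text
time: 4.75
position: [0.68, -0.0184, 0.0783]
tool_rot: [0.7, 3.059, 0.002]
contact_force: [-0.2, 0.3, -1.3]
finger_gap: 0.034
gripper_force: 30.0
```

```bash
python3 - <<'E'
from h import *
s=manip.state();print(s['position'],s['contact_force'])
t=[]
for n in('top','side'):
    im=manip.camera(n);x,y=project(n,[.675,.03,.03])[0].astype(int);print(n,x,y);x=max(x,65);y=max(y,65)
    t.append(cv2.resize(im[y-65:y+65,x-65:x+65,::-1],(390,390),interpolation=cv2.INTER_CUBIC))
cv2.imwrite('pics/j2.png',np.hstack(t))
E
```

```text
[ 0.68002965 -0.01842242  0.07829663] [-0.20658221  0.28514028 -1.2544776 ]
top 256 106
side 321 192
```

View pics/j2.png

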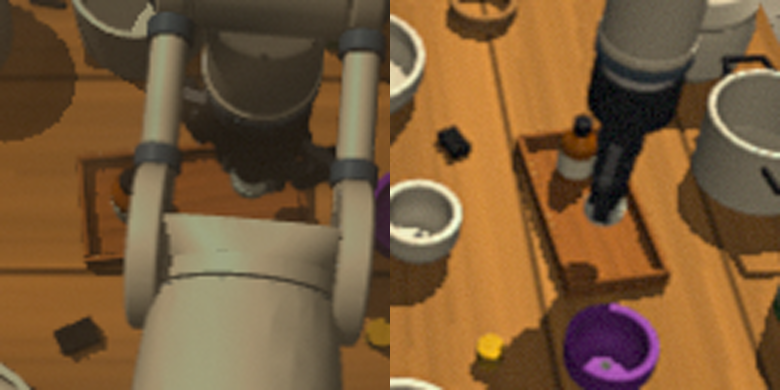

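The jar hangs upright at (605,210) in the composite, over the empty half and clear of the ink bottle. I'll lower it gently.

Request:
{"method": "drive_tool", "body": {"deltas": [{"claw": 25, "x": 0, "y": -1, "z": -15, "twist": 0}, {"claw": 25, "x": 0, "y": -1, "z": -30, "twist": 0}, {"claw": 25, "x": 0, "y": -1, "z": -42, "twist": 0}, {"claw": 25, "x": 0, "y": -1, "z": -50, "twist": 0}, {"claw": 25, "x": 0, "y": -1, "z": -54, "twist": 0}, {"claw": 25, "x": 0, "y": -1, "z": -56, "twist": 0}, {"claw": 25, "x": 0, "y": -1, "z": -57, "twist": 0}, {"claw": 25, "x": 0, "y": -1, "z": -58, "twist": 0}, {"claw": 25, "x": 0, "y": -1, "z": -59, "twist": 0}, {"claw": 25, "x": 0, "y": -1, "z": -59, "twist": 0}, {"claw": 25, "x": 0, "y": -1, "z": -59, "twist": 0}]}}

```text
time: 5.77
position: [0.6803, -0.0212, 0.0189]
tool_rot: [0.704, 3.061, 0.0]
contact_force: [0.2, -0.1, 0.2]
finger_gap: 0.0336
gripper_force: 30.2
```

Request:
{"method": "drive_tool", "body": {"deltas": [{"claw": 25, "x": 0, "y": 0, "z": -0.5, "twist": 0}, {"claw": 33, "x": 0, "y": 0, "z": -0.5, "twist": 0}, {"claw": 36, "x": 0, "y": 0, "z": -0.5, "twist": 0}, {"claw": 42, "x": 0, "y": 0, "z": -0.5, "twist": 0}, {"claw": 52, "x": 0, "y": 0, "z": -0.5, "twist": 0}, {"claw": 52, "x": 0, "y": 0, "z": -0.5, "twist": 0}, {"claw": 52, "x": 0, "y": 0, "z": 5, "twist": 0}, {"claw": 52, "x": 0, "y": 0, "z": 15, "twist": 0}, {"claw": 52, "x": 0, "y": 0, "z": 40, "twist": 0}, {"claw": 52, "x": 0, "y": 0, "z": 70, "twist": 0}, {"claw": 52, "x": 0, "y": 0, "z": 105, "twist": 0}, {"claw": 40, "x": 0, "y": 0, "z": 120, "twist": 0}, {"claw": 30, "x": 0, "y": 0, "z": 120, "twist": 0}]}}

```text
time: 6.85
position: [0.6824, -0.0214, 0.1466]
tool_rot: [0.701, 3.051, 0.003]
contact_force: [0.8, -1.0, 1.0]
finger_gap: 0.0304
gripper_force: 0.0
```

The jar is released. Now the middle cover: I'll pinch its rim at centre + 54 mm along the closing line (64°), which is (.494, -.188).

Request:
{"method": "drive_tool", "body": {"deltas": [{"claw": 30, "x": -5, "y": -4, "z": 0, "twist": 0}, {"claw": 30, "x": -25, "y": -22, "z": 0, "twist": 0}, {"claw": 30, "x": -50, "y": -45, "z": 0, "twist": 0}, {"claw": 30, "x": -78, "y": -70, "z": 0, "twist": 0}, {"claw": 30, "x": -106, "y": -95, "z": 0, "twist": 0}, {"claw": 30, "x": -134, "y": -120, "z": 0, "twist": 0}, {"claw": 30, "x": -160, "y": -143, "z": 0, "twist": 0}, {"claw": 30, "x": -178, "y": -159, "z": 0, "twist": 0}, {"claw": 30, "x": -187, "y": -167, "z": 0, "twist": 0}, {"claw": 30, "x": -187, "y": -167, "z": 0, "twist": 0}, {"claw": 30, "x": -187, "y": -167, "z": -20, "twist": 0}, {"claw": 30, "x": -187, "y": -167, "z": -40, "twist": 0}, {"claw": 30, "x": -187, "y": -167, "z": -50, "twist": 0}, {"claw": 30, "x": -187, "y": -167, "z": -50, "twist": 0}, {"claw": 30, "x": -187, "y": -167, "z": -50, "twist": 0}, {"claw": 30, "x": -187, "y": -167, "z": -50, "twist": 0}]}}

```text
time: 8.18
position: [0.4937, -0.1879, 0.0891]
tool_rot: [0.702, 3.061, -0.0]
contact_force: [-0.2, 0.3, 0.6]
finger_gap: 0.03
gripper_force: 0.0
```

```bash
python3 - <<'E'
from h import *
s=manip.state();p=s['position'];print(p,s['contact_force'],R.from_rotvec(s['tool_rot']).as_matrix().round(3).tolist())
im=manip.camera('side');x,y=project('side',p)[0].astype(int);print(x,y)
a=cv2.resize(im[y-65:y+65,x-65:x+65,::-1],(390,390),interpolation=cv2.INTER_CUBIC)
x,y=project('side',[.675,.03,.03])[0].astype(int)
b=cv2.resize(im[y-65:y+65,x-65:x+65,::-1],(390,390),interpolation=cv2.INTER_CUBIC)
cv2.imwrite('pics/m1.png',np.hstack([a,b]))
E
```

```text
[ 0.49367888 -0.18792515  0.08913082] [-0.2370635   0.33498911  0.57413128] [[-0.9, 0.436, 0.001], [0.436, 0.9, -0.0], [-0.001, 0.0, -1.0]]
267 246
```

View pics/m1.png

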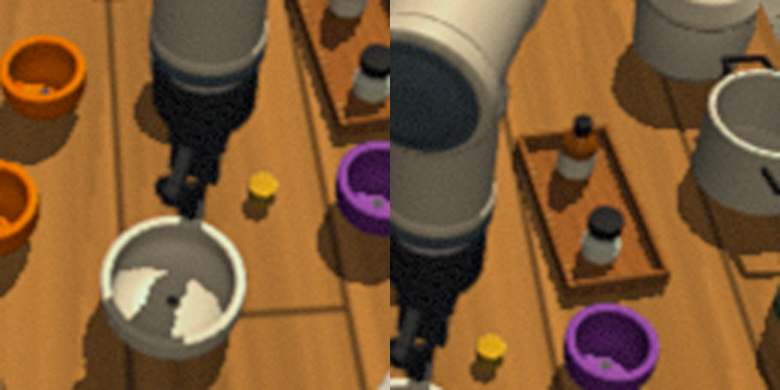

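The jar stands upright in the tray at (603,237), and the fingers straddle the middle cover's far rim at (185,215). I'll descend and pinch.

Request:
{"method": "drive_tool", "body": {"deltas": [{"claw": 30, "x": 0.5, "y": 0, "z": -15, "twist": 0}, {"claw": 30, "x": 0.5, "y": 0, "z": -28, "twist": 0}, {"claw": 30, "x": 0.5, "y": 0, "z": -38, "twist": 0}, {"claw": 30, "x": 0.5, "y": 0, "z": -45, "twist": 0}, {"claw": 30, "x": 0.5, "y": 0, "z": -50, "twist": 0}, {"claw": 30, "x": 0.5, "y": 0, "z": -50, "twist": 0}, {"claw": 24, "x": 0.5, "y": 0, "z": -50, "twist": 0}, {"claw": 20, "x": 0.5, "y": 0, "z": -50, "twist": 0}, {"claw": 17, "x": 0.5, "y": 0, "z": -50, "twist": 0}, {"claw": 14, "x": 0.5, "y": 0, "z": -50, "twist": 0}, {"claw": 12, "x": 0.5, "y": 0, "z": -50, "twist": 0}, {"claw": 10, "x": 0.5, "y": 0, "z": -50, "twist": 0}, {"claw": 8, "x": 0.5, "y": 0, "z": -50, "twist": 0}, {"claw": 4, "x": 0.5, "y": 0, "z": -50, "twist": 0}, {"claw": 2, "x": 0.5, "y": 0, "z": -50, "twist": 0}, {"claw": 2, "x": 0.5, "y": 0, "z": -50, "twist": 0}, {"claw": 2, "x": 0.5, "y": 0, "z": -50, "twist": 0}], "force": 60}}

```text
time: 9.65
position: [0.494, -0.1886, 0.039]
tool_rot: [0.703, 3.06, -0.001]
contact_force: [1.9, -1.8, 4.3]
finger_gap: 0.0076
gripper_force: 56.8
```

Request:
{"method": "drive_tool", "body": {"deltas": [{"claw": 2, "x": 0, "y": 0, "z": 2, "twist": 0}, {"claw": 2, "x": 0, "y": 0, "z": 6, "twist": 0}, {"claw": 2, "x": 0, "y": 0, "z": 14, "twist": 0}, {"claw": 2, "x": 0, "y": 0, "z": 26, "twist": 0}, {"claw": 2, "x": 0, "y": 0, "z": 42, "twist": 0}, {"claw": 2, "x": 0, "y": 0, "z": 60, "twist": 0}, {"claw": 2, "x": 0, "y": 0, "z": 78, "twist": 0}, {"claw": 2, "x": 0, "y": 0, "z": 92, "twist": 0}, {"claw": 2, "x": 0, "y": 0, "z": 100, "twist": 0}, {"claw": 2, "x": 0, "y": 0, "z": 100, "twist": 0}, {"claw": 2, "x": 0, "y": 0, "z": 100, "twist": 0}]}}

```text
time: 10.57
position: [0.4935, -0.1881, 0.1385]
tool_rot: [0.703, 3.061, 0.0]
contact_force: [0.5, 0.0, -2.8]
finger_gap: 0.0074
gripper_force: 58.2
```

```bash
python3 - <<'E'
from h import *
s=manip.state();p=s['position'];print(p,s['contact_force'])
c=p+[-.0235,-.0486,-.012];im=manip.camera('side');x,y=project('side',c)[0].astype(int);print(x,y)
e=mcont(im,(x,y),42,notwood);print(cv2.fitEllipse(e.astype('float32')))
cv2.imwrite('pics/m2.png',cv2.resize(im[y-65:y+65,x-65:x+65,::-1],(520,520),interpolation=cv2.INTER_CUBIC))
E
```

```text
[ 0.49351579 -0.18806941  0.13849496] [ 0.51044001  0.01153155 -2.84933305]
259 256
((259.0535888671875, 252.5371856689453), (50.728702545166016, 53.030399322509766), 87.00155639648438)
```

View pics/m2.png

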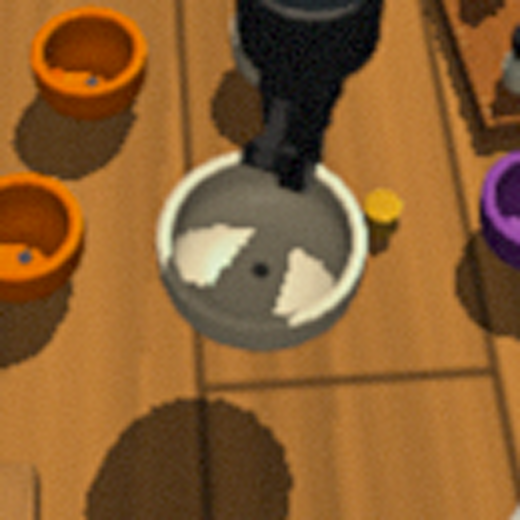

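The middle cover hangs level in the pinch, with its rim centred near (262,245) in the crop. I'll carry it across.

Request:
{"method": "drive_tool", "body": {"deltas": [{"claw": 2, "x": 0, "y": 6, "z": 0, "twist": 0}, {"claw": 2, "x": -1, "y": 20, "z": 0, "twist": 0}, {"claw": 2, "x": -2, "y": 44, "z": 0, "twist": 0}, {"claw": 2, "x": -3, "y": 74, "z": 0, "twist": 0}, {"claw": 2, "x": -4, "y": 106, "z": 0, "twist": 0}, {"claw": 2, "x": -5, "y": 138, "z": 0, "twist": 0}, {"claw": 2, "x": -6, "y": 170, "z": 0, "twist": 0}, {"claw": 2, "x": -7, "y": 202, "z": 0, "twist": 0}, {"claw": 2, "x": -8, "y": 234, "z": 0, "twist": 0}, {"claw": 2, "x": -9, "y": 266, "z": 0, "twist": 0}, {"claw": 2, "x": -10, "y": 298, "z": 0, "twist": 0}, {"claw": 2, "x": -11, "y": 330, "z": 0, "twist": 0}, {"claw": 2, "x": -12, "y": 362, "z": 0, "twist": 0}, {"claw": 2, "x": -13, "y": 394, "z": 0, "twist": 0}, {"claw": 2, "x": -14, "y": 422, "z": 0, "twist": 0}, {"claw": 2, "x": -15, "y": 444, "z": 0, "twist": 0}, {"claw": 2, "x": -15, "y": 458, "z": 0, "twist": 0}, {"claw": 2, "x": -15, "y": 464, "z": 0, "twist": 0}, {"claw": 2, "x": -15, "y": 464, "z": 0, "twist": 0}, {"claw": 2, "x": -15, "y": 464, "z": 0, "twist": 0}]}}

```text
time: 12.28
position: [0.4783, 0.2752, 0.138]
tool_rot: [-0.704, -3.062, 0.002]
contact_force: [-0.0, -0.9, -1.4]
finger_gap: 0.0074
gripper_force: 58.4
```

```bash
python3 - <<'E'
from h import *
s=manip.state();p=s['position'];print(p,s['contact_force'])
im=manip.camera('side');cv2.imwrite('pics/m3raw.png',im[:,:,::-1])
c=p+[-.0235,-.0486,-.0385+.054];x,y=project('side',c)[0].astype(int);print(x,y)
print('M',rim('side',im,(x,y),.058,p[2]+.015,38),'exp',c)
print('side L now hidden?')
cv2.imwrite('pics/m3.png',cv2.resize(im[y-50:y+80,x-65:x+65,::-1],(520,520),interpolation=cv2.INTER_CUBIC))
E
```

```text
[0.47827839 0.27522377 0.13795381] [-1.25752612e-03 -8.73744786e-01 -1.42741139e+00]
242 119
M (array([0.39697179, 0.41738251]), np.float64(0.001701114600425489), 4, np.float64(0.0041571748629791044)) exp [0.45477839 0.22662377 0.15345381]
side L now hidden?
```

View pics/m3.png

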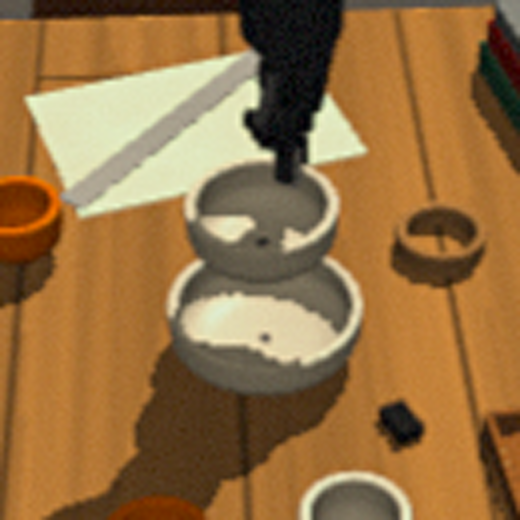

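The middle cover's rim, centred at about (262,218) in the crop, hangs centred above the widest at (264,320). I'll lower it slowly.

Request:
{"method": "drive_tool", "body": {"deltas": [{"claw": 2, "x": 0, "y": 0, "z": -6, "twist": 0}, {"claw": 2, "x": 0, "y": 0, "z": -18, "twist": 0}, {"claw": 2, "x": 0, "y": 0, "z": -32, "twist": 0}, {"claw": 2, "x": 0, "y": 0, "z": -46, "twist": 0}, {"claw": 2, "x": 0, "y": 0, "z": -58, "twist": 0}, {"claw": 2, "x": 0, "y": 0, "z": -67, "twist": 0}, {"claw": 2, "x": 0, "y": 0, "z": -73, "twist": 0}, {"claw": 2, "x": 0, "y": 0, "z": -76, "twist": 0}, {"claw": 2, "x": 0, "y": 0, "z": -78, "twist": 0}, {"claw": 2, "x": 0, "y": 0, "z": -79, "twist": 0}, {"claw": 2, "x": 0, "y": 0, "z": -80, "twist": 0}, {"claw": 2, "x": 0, "y": 0, "z": -80.5, "twist": 0}, {"claw": 2, "x": 0, "y": 0, "z": -81, "twist": 0}, {"claw": 2, "x": 0, "y": 0, "z": -81, "twist": 0}]}}

```text
time: 13.5
position: [0.4786, 0.2759, 0.0576]
tool_rot: [0.703, 3.061, 0.0]
contact_force: [-0.1, 0.3, -1.7]
finger_gap: 0.0076
gripper_force: 58.4
```

Still hanging, with the force at about -2 N. I'll continue in half-millimetre steps.

Request:
{"method": "drive_tool", "body": {"deltas": [{"claw": 2, "x": 0, "y": 0, "z": -0.5, "twist": 0}, {"claw": 2, "x": 0, "y": 0, "z": -1, "twist": 0}, {"claw": 2, "x": 0, "y": 0, "z": -1.5, "twist": 0}, {"claw": 2, "x": 0, "y": 0, "z": -1.8, "twist": 0}, {"claw": 2, "x": 0, "y": 0, "z": -2.1, "twist": 0}, {"claw": 2, "x": 0, "y": 0, "z": -2.1, "twist": 0}]}}

```text
time: 14.0
position: [0.4789, 0.2764, 0.0559]
tool_rot: [0.703, 3.061, 0.002]
contact_force: [1.1, 3.3, 1.1]
finger_gap: 0.0077
gripper_force: 59.1
```

Request:
{"method": "drive_tool", "body": {"deltas": [{"claw": 2, "x": 0, "y": 0, "z": -0.4, "twist": 0}, {"claw": 2, "x": 0, "y": 0, "z": -0.7, "twist": 0}, {"claw": 2, "x": 0, "y": 0, "z": -0.7, "twist": 0}]}}

```text
time: 14.25
position: [0.4791, 0.2765, 0.0555]
tool_rot: [0.703, 3.06, 0.003]
contact_force: [1.4, 4.2, 4.8]
finger_gap: 0.0078
gripper_force: 59.7
```

Request:
{"method": "drive_tool", "body": {"deltas": [{"claw": 7, "x": 0, "y": 0, "z": 0, "twist": 0}, {"claw": 9, "x": 0, "y": 0, "z": 0, "twist": 0}, {"claw": 11, "x": 0, "y": 0, "z": 0, "twist": 0}, {"claw": 14, "x": 0, "y": 0, "z": 0, "twist": 0}, {"claw": 16, "x": 0, "y": 0, "z": 0, "twist": 0}, {"claw": 16, "x": 0, "y": 0, "z": 0, "twist": 0}]}}

```text
time: 14.75
position: [0.4778, 0.2749, 0.0533]
tool_rot: [-0.704, -3.06, 0.004]
contact_force: [-0.1, -0.9, -0.8]
finger_gap: 0.0161
gripper_force: 0.2
```

Request:
{"method": "drive_tool", "body": {"deltas": [{"claw": 18, "x": 0, "y": 0, "z": 1, "twist": 0}, {"claw": 20, "x": 0, "y": 0, "z": 3, "twist": 0}, {"claw": 22, "x": 0, "y": 0, "z": 7, "twist": 0}, {"claw": 24, "x": 0, "y": 0, "z": 14, "twist": 0}, {"claw": 26, "x": 0, "y": 0, "z": 28, "twist": 0}, {"claw": 28, "x": 0, "y": 0, "z": 50, "twist": 0}, {"claw": 30, "x": 0, "y": 0, "z": 80, "twist": 0}, {"claw": 30, "x": 0, "y": 0, "z": 90, "twist": 0}, {"claw": 30, "x": 10, "y": -60, "z": 90, "twist": 0}, {"claw": 30, "x": 20, "y": -120, "z": 90, "twist": 0}, {"claw": 30, "x": 30, "y": -180, "z": 90, "twist": 0}, {"claw": 30, "x": 40, "y": -232, "z": 90, "twist": 0}, {"claw": 30, "x": 40, "y": -232, "z": 90, "twist": 0}, {"claw": 30, "x": 40, "y": -232, "z": 90, "twist": 0}, {"claw": 30, "x": 40, "y": -232, "z": 90, "twist": 0}, {"claw": 30, "x": 40, "y": -232, "z": 90, "twist": 0}]}}

```text
time: 16.08
position: [0.5187, 0.0425, 0.1447]
tool_rot: [0.708, 3.06, 0.001]
contact_force: [-0.5, 0.9, 0.2]
finger_gap: 0.0299
gripper_force: 0.0
```

```bash
cat > chk.py <<'E'
from h import *
s=manip.state();print(s['time'],s['position'],s['contact_force'])
ims={n:manip.camera(n) for n in('top','side')}
import sys
for n in ims: cv2.imwrite(f'pics/{sys.argv[1]}{n}.png',ims[n][:,:,::-1])
def bright(c):
    l=cv2.cvtColor(c,cv2.COLOR_RGB2HSV); return (l[...,1]<105)&(l[...,2]>60)
for n,at in(('top',(177,190)),('side',(243,150))):
    print(n,'L',*rim(n,ims[n],at,.078,.054,44))
# radial bright ring profile for inner rims: print ellipse contours in the interior
for n,at in(('top',(176,188)),('side',(243,143))):
    im=ims[n];h=44;x,y=at
    g=cv2.cvtColor(cv2.resize(im[y-h:y+h,x-h:x+h],None,fx=4,fy=4,interpolation=cv2.INTER_CUBIC),cv2.COLOR_RGB2GRAY)
    ed=cv2.Canny(cv2.GaussianBlur(g,(7,7),0),20,50);ys,xs=np.nonzero(ed)
    px=(np.c_[xs,ys]+.5)/4-.5+[x-h,y-h]
    for nm,r,z in(('M out',.058,.070),('M in',.050,.070),('S out',.040,.086),('S in',.032,.086)):
        P=plane(n,px,z)[:,:2];best=(0,)
        for dx in np.arange(-12,13,1)/1e3:
            for dy in np.arange(-12,13,1)/1e3:
                c=np.array([.4545+dx,.2269+dy]);k=(abs(np.hypot(*(P-c).T)-r)<.0012).sum()
                if k>best[0]:best=(k,c)
        c=best[1]
        for _ in range(5):
            S=P[abs(np.hypot(*(P-c).T)-r)<.002];c=least_squares(lambda q:np.hypot(*(S-q).T)-r,c).x
        print(n,nm,best[0],c.round(4))
E
python3 chk.py m4
```

```text
16.0833 [0.51867134 0.04253854 0.14466422] [-0.50850802  0.93048669  0.17207769]
top L [0.45435067 0.22666721] 0.008571049390694169 21 0.0018827818178608856
side L [0.45556355 0.22829596] 0.003539622556279691 22 -0.0007783781536222504
top M out 488 [0.4536 0.2302]
top M in 456 [0.4536 0.2299]
top S out 132 [0.464  0.2382]
top S in 102 [0.4645 0.2393]
side M out 326 [0.4557 0.2307]
side M in 239 [0.4552 0.2297]
side S out 86 [0.4582 0.2202]
side S in 75 [0.467  0.2229]
```

The middle cover is nested at (.4545, .230), with both views agreeing for a rim height of 70 mm. It sits 3 mm off the widest's axis. The smallest is next: its pinch point is (.522, .034).

Request:
{"method": "drive_tool", "body": {"deltas": [{"claw": 26, "x": 3, "y": -8, "z": -20, "twist": 0}, {"claw": 26, "x": 3, "y": -8, "z": -40, "twist": 0}, {"claw": 26, "x": 3, "y": -8, "z": -60, "twist": 0}, {"claw": 26, "x": 3, "y": -8, "z": -60, "twist": 0}, {"claw": 26, "x": 3, "y": -8, "z": -60, "twist": 0}, {"claw": 26, "x": 3, "y": -8, "z": -60, "twist": 0}]}}

```text
time: 16.68
position: [0.5219, 0.0368, 0.0858]
tool_rot: [0.701, 3.061, 0.001]
contact_force: [0.1, 0.3, 1.0]
finger_gap: 0.0262
gripper_force: 0.0
```

Request:
{"method": "drive_tool", "body": {"deltas": [{"claw": 26, "x": 0, "y": -2.5, "z": -12, "twist": 0}, {"claw": 26, "x": 0, "y": -2.5, "z": -24, "twist": 0}, {"claw": 26, "x": 0, "y": -2.5, "z": -34, "twist": 0}, {"claw": 26, "x": 0, "y": -2.5, "z": -41, "twist": 0}, {"claw": 26, "x": 0, "y": -2.5, "z": -46, "twist": 0}, {"claw": 26, "x": 0, "y": -2.5, "z": -46, "twist": 0}, {"claw": 20, "x": 0, "y": -2.5, "z": -46, "twist": 0}, {"claw": 17, "x": 0, "y": -2.5, "z": -46, "twist": 0}, {"claw": 14, "x": 0, "y": -2.5, "z": -46, "twist": 0}, {"claw": 12, "x": 0, "y": -2.5, "z": -46, "twist": 0}, {"claw": 10, "x": 0, "y": -2.5, "z": -46, "twist": 0}, {"claw": 8, "x": 0, "y": -2.5, "z": -46, "twist": 0}, {"claw": 4, "x": 0, "y": -2.5, "z": -46, "twist": 0}, {"claw": 2, "x": 0, "y": -2.5, "z": -46, "twist": 0}, {"claw": 2, "x": 0, "y": -2.5, "z": -46, "twist": 0}, {"claw": 2, "x": 0, "y": -2.5, "z": -46, "twist": 0}], "force": 45}}

```text
time: 18.02
position: [0.5219, 0.0333, 0.0391]
tool_rot: [0.704, 3.061, 0.0]
contact_force: [-0.7, 0.3, 6.0]
finger_gap: 0.0087
gripper_force: 42.1
```

Request:
{"method": "drive_tool", "body": {"deltas": [{"claw": 2, "x": 0, "y": 0, "z": 2, "twist": 0}, {"claw": 2, "x": 0, "y": 0, "z": 6, "twist": 0}, {"claw": 2, "x": 0, "y": 0, "z": 16, "twist": 0}, {"claw": 2, "x": 0, "y": 0, "z": 34, "twist": 0}, {"claw": 2, "x": 0, "y": 0, "z": 58, "twist": 0}, {"claw": 2, "x": 0, "y": 0, "z": 82, "twist": 0}, {"claw": 2, "x": 0, "y": 0, "z": 98, "twist": 0}, {"claw": 2, "x": -2, "y": 8, "z": 104, "twist": 0}, {"claw": 2, "x": -7, "y": 30, "z": 105, "twist": 0}, {"claw": 2, "x": -14, "y": 60, "z": 105, "twist": 0}, {"claw": 2, "x": -21, "y": 92, "z": 105, "twist": 0}, {"claw": 2, "x": -28, "y": 124, "z": 105, "twist": 0}, {"claw": 2, "x": -35, "y": 156, "z": 105, "twist": 0}, {"claw": 2, "x": -42, "y": 186, "z": 105, "twist": 0}, {"claw": 2, "x": -48, "y": 210, "z": 105, "twist": 0}, {"claw": 2, "x": -51, "y": 224, "z": 105, "twist": 0}, {"claw": 2, "x": -52, "y": 229, "z": 105, "twist": 0}, {"claw": 2, "x": -52, "y": 229, "z": 105, "twist": 0}, {"claw": 2, "x": -52, "y": 229, "z": 105, "twist": 0}, {"claw": 2, "x": -52, "y": 229, "z": 105, "twist": 0}]}}

```text
time: 19.68
position: [0.4696, 0.2614, 0.1432]
tool_rot: [-0.705, -3.061, 0.001]
contact_force: [-0.3, -0.0, -2.3]
finger_gap: 0.0081
gripper_force: 41.8
```

```bash
python3 - <<'E'
from h import *
s=manip.state();p=s['position'];print(p,s['contact_force'])
im=manip.camera('side');c=p+[-.0157,-.0324,.015];x,y=project('side',c)[0].astype(int)
g=cv2.cvtColor(cv2.resize(im[y-30:y+60,x-45:x+45],None,fx=4,fy=4,interpolation=cv2.INTER_CUBIC),cv2.COLOR_RGB2GRAY)
ys,xs=np.nonzero(cv2.Canny(cv2.GaussianBlur(g,(7,7),0),20,50));px=(np.c_[xs,ys]+.5)/4-.5+[x-45,y-30]
for nm,r,z,c0 in(('S in',.032,c[2],c[:2]),('S out',.040,c[2],c[:2]),('M out',.058,.07,[.4555,.2305]),('M in',.05,.07,[.4555,.2305]),('L out',.078,.054,[.4555,.2275])):
    P=plane('side',px,z)[:,:2];q=np.array(c0)
    for t in(.004,.003,.002,.002):
        S=P[abs(np.hypot(*(P-q).T)-r)<t];q=least_squares(lambda a:np.hypot(*(S-a).T)-r,q,loss='soft_l1',f_scale=.0005).x
    print(nm,len(S),q.round(4),np.round(c0,4))
cv2.imwrite('pics/s1.png',cv2.resize(im[y-40:y+90,x-65:x+65,::-1],(520,520)))
E
```

```text
[0.46961723 0.26139188 0.14321331] [-0.29344287 -0.01480994 -2.31290449]
S in 150 [0.4552 0.2294] [0.4539 0.229 ]
S out 130 [0.4551 0.2299] [0.4539 0.229 ]
M out 186 [0.4557 0.231 ] [0.4555 0.2305]
M in 263 [0.455  0.2298] [0.4555 0.2305]
L out 391 [0.4554 0.2273] [0.4555 0.2275]
```

By the same side camera, S is centred on M to within 1 mm, and L has not moved. I'll lower it.

Request:
{"method": "drive_tool", "body": {"deltas": [{"claw": 2, "x": 0, "y": 0.5, "z": -6, "twist": 0}, {"claw": 2, "x": 0, "y": 0.5, "z": -18, "twist": 0}, {"claw": 2, "x": 0, "y": 0.5, "z": -32, "twist": 0}, {"claw": 2, "x": 0, "y": 0.5, "z": -46, "twist": 0}, {"claw": 2, "x": 0, "y": 0.5, "z": -56, "twist": 0}, {"claw": 2, "x": 0, "y": 0.5, "z": -62, "twist": 0}, {"claw": 2, "x": 0, "y": 0.5, "z": -65, "twist": 0}, {"claw": 2, "x": 0, "y": 0.5, "z": -67, "twist": 0}, {"claw": 2, "x": 0, "y": 0.5, "z": -68, "twist": 0}, {"claw": 2, "x": 0, "y": 0.5, "z": -69, "twist": 0}, {"claw": 2, "x": 0, "y": 0.5, "z": -69.5, "twist": 0}, {"claw": 2, "x": 0, "y": 0.5, "z": -70, "twist": 0}, {"claw": 2, "x": 0, "y": 0.5, "z": -70, "twist": 0}]}}

```text
time: 20.82
position: [0.4696, 0.2629, 0.0738]
tool_rot: [0.703, 3.061, 0.0]
contact_force: [0.8, 0.3, -2.5]
finger_gap: 0.0083
gripper_force: 41.8
```

Request:
{"method": "drive_tool", "body": {"deltas": [{"claw": 2, "x": 0, "y": 0, "z": -0.5, "twist": 0}, {"claw": 2, "x": 0, "y": 0, "z": -1, "twist": 0}, {"claw": 2, "x": 0, "y": 0, "z": -1.5, "twist": 0}, {"claw": 2, "x": 0, "y": 0, "z": -1.8, "twist": 0}, {"claw": 2, "x": 0, "y": 0, "z": -2.1, "twist": 0}, {"claw": 2, "x": 0, "y": 0, "z": -2.1, "twist": 0}]}}

```text
time: 21.32
position: [0.4696, 0.2629, 0.0715]
tool_rot: [0.704, 3.062, 0.0]
contact_force: [0.1, 1.0, -0.6]
finger_gap: 0.0084
gripper_force: 42.0
```

Request:
{"method": "drive_tool", "body": {"deltas": [{"claw": 2, "x": 0, "y": 0, "z": -0.4, "twist": 0}, {"claw": 2, "x": 0, "y": 0, "z": -0.8, "twist": 0}, {"claw": 2, "x": 0, "y": 0, "z": -0.8, "twist": 0}]}}

```text
time: 21.57
position: [0.4698, 0.2631, 0.0713]
tool_rot: [0.703, 3.061, 0.002]
contact_force: [-0.1, 0.5, 3.2]
finger_gap: 0.0085
gripper_force: 42.6
```

Contact at the expected height (TCP .0713 against .071), force about 5 N. Release and retreat.

Request:
{"method": "drive_tool", "body": {"deltas": [{"claw": 7, "x": 0, "y": 0, "z": 0, "twist": 0}, {"claw": 9, "x": 0, "y": 0, "z": 0, "twist": 0}, {"claw": 11, "x": 0, "y": 0, "z": 0, "twist": 0}, {"claw": 14, "x": 0, "y": 0, "z": 0, "twist": 0}, {"claw": 16, "x": 0, "y": 0, "z": 0, "twist": 0}, {"claw": 16, "x": 0, "y": 0, "z": 1, "twist": 0}, {"claw": 18, "x": 0, "y": 0, "z": 3, "twist": 0}, {"claw": 20, "x": 0, "y": 0, "z": 7, "twist": 0}, {"claw": 22, "x": 0, "y": 0, "z": 15, "twist": 0}, {"claw": 24, "x": 0, "y": 0, "z": 30, "twist": 0}, {"claw": 26, "x": 0, "y": 0, "z": 60, "twist": 0}, {"claw": 26, "x": 0, "y": 0, "z": 95, "twist": 0}, {"claw": 26, "x": -20, "y": 30, "z": 120, "twist": 0}, {"claw": 26, "x": -70, "y": 100, "z": 130, "twist": 0}, {"claw": 26, "x": -130, "y": 180, "z": 140, "twist": 0}, {"claw": 26, "x": -200, "y": 270, "z": 150, "twist": 0}, {"claw": 26, "x": -200, "y": 270, "z": 150, "twist": 0}, {"claw": 26, "x": -200, "y": 270, "z": 150, "twist": 0}, {"claw": 26, "x": -200, "y": 270, "z": 150, "twist": 0}, {"claw": 26, "x": -200, "y": 270, "z": 150, "twist": 0}]}}

```text
time: 23.23
position: [0.275, 0.5249, 0.2207]
tool_rot: [0.703, 3.061, 0.002]
contact_force: [-0.0, 1.2, -0.6]
finger_gap: 0.0257
gripper_force: 0.0
```

```bash
python3 chk.py f; python3 - <<'E'
import cv2,numpy as np
t=cv2.imread('pics/ftop.png')[85:235,130:390];s=cv2.imread('pics/fside.png')[100:300,185:385]
t=cv2.resize(t,(390,225),interpolation=3)
a=cv2.resize(cv2.imread('pics/ftop.png')[145:235,130:225],(390,370),interpolation=3)
cv2.imwrite('pics/f.png',np.hstack([np.vstack([t,a]),cv2.resize(s,(400,595),interpolation=3)[:595]]) if 0 else np.hstack([np.vstack([t,a]),cv2.resize(s,(400,595),interpolation=3)]))
E
```

```text
23.2333 [0.27496964 0.52490273 0.22068363] [-0.04318309  1.2471108  -0.56101711]
top L [0.4536625  0.22671894] 0.0004363187358706756 27 -0.00025919144149308865
side L [0.45526434 0.22941646] 0.0018384210615112427 24 -1.7707564103705785e-06
top M out 510 [0.4535 0.2305]
top M in 573 [0.4538 0.2301]
top S out 396 [0.4542 0.232 ]
top S in 304 [0.4544 0.232 ]
side M out 277 [0.4555 0.2304]
side M in 247 [0.4552 0.2313]
side S out 232 [0.4557 0.2323]
side S in 199 [0.4558 0.2319]
```

View pics/f.png

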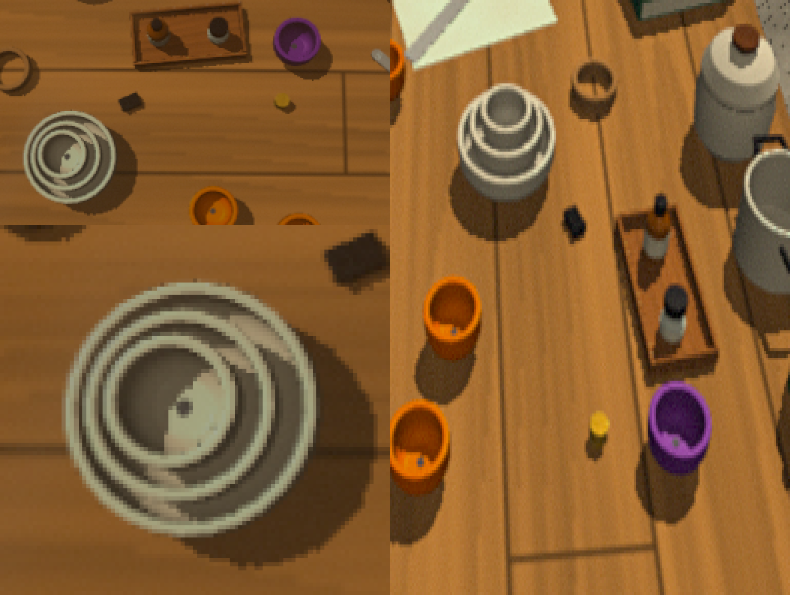

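The final views show the three covers nested mouth up, with L unmoved (0.1 mm). M is 3.7 mm off L's axis and S 1.7 mm off M's. In both views the rims fit at 70 and 86 mm, so they rest level. The jar stands upright at (673,315) in the tray, and the other things in these views look undisturbed.

```bash
python3 -c "
from cell import manip
print(manip.sign_off())"
```

```text
the job is handed in; nothing more can be done
None
```

The job is handed in, at about 23 s of the 69 s: the jar stands upright in the tray, and the middle and smallest covers are nested level and mouth up in the widest, which has not moved.

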